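# Start the yellow tin on the bench paint shaker

## Robot

A 7-joint arm with a two-finger parallel gripper is mounted at the origin on the work surface. World frame = base frame: x ahead of the robot, y to its left, z up, the work surface at z = 0. Lengths are in m, angles in rad, forces in N, time in s.
With the tool pointing down it reaches from about 0.425 to 0.875 m from the base axis. Payload 9.9 kg.
Tool frame: the origin (TCP) lies on the centre line of the jaws, within the pads' length; the fingertips stand bot.finger_overhang ahead of it and the grasp point (between the pads) lies 6 mm ahead of it (bot.finger_overhang is the distance from the TCP to the fingertips, in m); z points along the fingers, y is the line along which they close (so a half turn about z gives the same grasp; the last joint's range is limited). The gripper opens to 85 mm and grips with 20 to 120 N. Pads are 22 mm wide; open, the fingers measure 114 mm over their backs; the gripper's body (76 mm by 85 mm) begins 54 mm behind the grasp point. The pads swing forward as they close: fully open they stand 13 mm farther back than shut.
Start: joints at [1.209, 0.576, 0.025, 1.437, -0.015, 1.129, -0.057], TCP at [0.185, -0.649, 0.256] pointing down, gripper open.
Joint ranges: [-2.76, 2.76], [-0.34, 2.15], [-1.52, 1.57], [0.19, 2.46], [-1.09, 4.23], [0.17, 1.99], [-2.82, 2.82]. Speed limits (rad/s): [2.22, 2.22, 3.01, 3.01, 3.14, 3.14, 3.14].

## Interface

Orientations are given as a unit quaternion [x, y, z, w].
In Python, from station import status, capture, bot gives the robot as it stands.
- The arm moves only by the tool send_rows, never from a script. Its argument "motion" is a list of rows, each an object with "dp": the shift along the tool's x, y, z in m, a list of three; "rot": the turn, a rotation vector about the tool's x, y, z in rad, a list of three; "hand": the gripper's target within -1 to 1 (fully open at 1, half-way at 0, shut at -1). In form: [{"dp": [dx, dy, dz], "rot": [rx, ry, rz], "hand": hand}, ...]. A call has 1 to 10 rows; each row shifts and turns the commanded pose from where the row before left it, along the tool's axes as they then stand; what a row does not reach is not made up. A row lasts 1/10 s, in which the tool goes at most 50 mm and 8.59 degrees, less where a joint would pass 70% of its speed; a pose out of reach is approached as far as the arm can. A call with a gripper value outside its range is refused whole. The fingers move at their own pace and stop on an object; the grip force is fixed at half the most. Time passes only in rows, so rows that do not move let the fingers close. It gives the time, the measured TCP pose, the force, the opening and the grip force at its end, in the units of the state.
- status.sense(): the state, without advancing time (a new reading comes with each control period).
- capture(name): name is "scene" or "side" or "wrist"; returns a dict with "img" (400x640x3 uint8, red, green, blue), "mtx" (3x3 intrinsics, pixels), "rvec" (rotation vector, rad) and "tvec" (3), from world to camera coordinates, as OpenCV has them; the wrist camera has in their place "tool_from_camera" (4x4, takes a point from camera to tool coordinates, whose origin is the TCP and whose axes are the flange's). Camera axes: x right, y down, z forward; pixel columns grow to the right and rows downward; lengths in m; the calibration is good to about 2 mm. A picture is of the moment at which its call begins: read the wrist's pose just before it. There is no depth.
- bot.hand_in(): hands the job in; it is judged then, once.
The state is a dict: "time_s": time; "joint_pos": joint angles; "qvel": joint speeds; "effort": joint torques, N m; "tool_pos": TCP position; "orientation": TCP orientation; "wrist_force": force on the tool from outside, world axes, zero at the start; "wrist_torque": the same for the moment, N m; "width": finger opening in m; "gripper_force": force on a finger pad.
Only numpy, scipy, OpenCV 4.12 (cv2) and the standard library are available. Lean on these libraries where they do the work, as an engineer would, in place of code of your own. Each camera call takes 0.05 s, during which the arm holds its last target. There are 200 camera calls.

## Task

Stand the yellow paint tin upright in the middle of the shaker's round black rubber plate, let go of it, and then turn the black selector knob to the yellow dot. Then tilt the red-topped stick well over towards the plate (its green diamond), keep it there for about two seconds, and let it spring back to the centre. Do not let the yellow tin fall, and leave the blue and red tins standing where they are.

Things in the scene. Friction and masses are not known exactly. Their poses are not given: they have to be found in the camera images.
- shaker: grey box fixed on the table, 220 x 380 mm, deck 60 mm high; origin at the centre of its underside. z up, x across its depth away from the robot's side, y along its length from the controls to the plate. From its origin (mm): plate centre at x 0, y 105, z 72; knob axis at x -20, y -30; stick pivot at x -20, y -140, z 60
- plate (a point): centre of the upper face of the shaker's round black rubber plate, 128 mm diameter, with a thin white ring of 66 mm diameter round the centre; the face is 72 mm above the table, 12 mm above the deck. Axes as the shaker's
- selector_grip (a point): grip point of the black selector knob, on its upright axis, 92 mm above the table. A 54 mm round skirt 10 mm high carries a straight grip bar 44 mm long (this point's x), 14 mm wide (y), from 10 to 40 mm above the deck. The white line on top marks the pointing end (+x), which turns with the knob
- selector (a joint): rad, growing clockwise from above. Six click stops, each with a coloured dot on the deck 44 mm from the axis: 0 white, 0.48 blue, 0.96 green, 1.44 yellow, 1.92 red, 2.40 black. Starts at one of the first three. About 0.1 N m clicks it on; let go, it falls into the nearest stop. At yellow the line points 0.24 rad clockwise of the shaker's x (at white 1.2 rad counter-clockwise)
- stick_ball (a point): centre of the red ball, 24 mm diameter, on top of the stick (9 mm rod), 122 mm above the table when upright; the pivot is at deck height, 62 mm below. Around its foot lie four diamond marks, the green one on the plate's side
- stick_lr (a joint): tilt of the stick in rad along the shaker's y axis: 0 upright, positive towards the plate (green diamond), stops at 0.42 and -0.42; sprung back to 0 with 0.6 N m per rad (about 4 N at the ball when fully over)
- stick_fb (a joint): tilt of the stick in rad along the shaker's x axis: 0 upright, positive away from the robot's side; same stops and spring
- tin_yellow_mid (a point): quarter-litre paint tin with a flat yellow lid and yellow band on bare metal, round, 60 mm diameter, 70 mm high, about 0.33 kg, stands upright loose on the table; this point is its centre, 35 mm above its underside; z is its upward axis
- tin_blue_mid (a point): quarter-litre paint tin with a flat blue lid and blue band on bare metal, round, 60 mm diameter, 70 mm high, about 0.33 kg, stands upright loose on the table; this point is its centre, 35 mm above its underside; z is its upward axis
- tin_red_mid (a point): quarter-litre paint tin with a flat red lid and red band on bare metal, round, 60 mm diameter, 70 mm high, about 0.33 kg, stands upright loose on the table; this point is its centre, 35 mm above its underside; z is its upward axis

How it is judged:
On the way, in this order (a step that is already met when the one before it is completed fails the run):
1. the yellow tin stands released in the middle of the plate (horizontal distance between tin_yellow_mid and plate below 0.022 m and z of tin_yellow_mid in the frame of plate between 0.029 and 0.041 m and angle between tin_yellow_mid's own z axis and vertical below 0.1 rad and contact force between the fingers and tin_yellow below 0.1 N), for 0.2 s.
2. the selector rests at the yellow dot (horizontal distance between tin_yellow_mid and plate below 0.022 m and z of tin_yellow_mid in the frame of plate between 0.029 and 0.041 m and angle between tin_yellow_mid's own z axis and vertical below 0.1 rad and value of joint selector between 1.32 and 1.56 rad), for 0.3 s.
3. the stick is held over towards the plate for 1.5 s, with the tin on the plate and the selector at yellow (all of step 2 and value of joint stick_lr above 0.24 rad and value of joint stick_fb between -0.2 and 0.2 rad), for 1.5 s.
At the end, for the whole second after the job is handed in: Yellow tin upright (0.1 rad) and still on the plate within 22 mm of its centre; selector within 0.12 rad of yellow; stick, after 1.5 s at over 0.24 rad towards the plate (under 0.2 rad off that line), back within 0.06 rad of centre; blue and red tins within 30 mm of their starts (all of step 2 and value of joint stick_lr between -0.06 and 0.06 rad and value of joint stick_fb between -0.06 and 0.06 rad and linear speed of tin_yellow below 0.02 m/s and distance of each of tin_blue_mid, tin_red_mid from where it was at the start of the episode below 0.03 m); the robot touches nothing.
It fails at once if the yellow tin is let fall (moves faster than 0.6 m/s out of the fingers, a drop of about 2 cm) (contact force between the fingers and tin_yellow below 0.1 N and linear speed of tin_yellow above 0.6 m/s).
It fails at once if the yellow tin is tipped over (more than 0.7 rad) (angle between tin_yellow_mid's own z axis and vertical above 0.7 rad).
It fails at once if the blue or red tin is moved more than 30 mm or tipped over (distance of any of tin_blue_mid, tin_red_mid from where it was at the start of the episode above 0.03 m).
It also fails if it takes over 72 s, if anything falls off the work surface, if the arm or the gripper's body presses on something with over 40 N, if the wrist force passes 120 N, or if a joint passes its speed limit or range.

## Working session

There is one attempt and no reset: what is moved stays moved. The work goes in short steps, Python scripts to look and compute and a tool call to move; the robot and the scene stay as the last step left them, time stands still between calls to the robot, and variables do not carry over. Pictures are saved under pics/ and viewed, at most 11 in all, crops included, and the job is handed in when it is done.

Besides the shell and the picture viewer there is one more tool, called as name(argument=value, ...), one argument or row to a line, values as JSON. send_rows: Moves the arm, as the interface text tells. Its arguments: {"type":"object","properties":{"motion":{"type":"array"}},"required":["motion"]}

```bash
mkdir -p pics
cat > h.py <<'E'
import numpy as np, cv2, json
from scipy.spatial.transform import Rotation as R
from station import status, capture, bot
def snap(n,f):
    s=status.sense(); c=capture(n); cv2.imwrite(f'pics/{f}.png',c['img'][:,:,::-1])
    d={k:np.array(v).tolist() for k,v in c.items() if k!='img'}; d['tp']=list(s['tool_pos']); d['to']=list(s['orientation'])
    json.dump(d,open(f'pics/{f}.json','w')); return c
def ray(f,uv):
    d=json.load(open(f'pics/{f}.json')); K=np.array(d['mtx'])
    r=np.linalg.inv(K)@[uv[0],uv[1],1]
    if 'rvec' in d:
        M=R.from_rotvec(np.ravel(d['rvec'])).as_matrix(); return -M.T@np.ravel(d['tvec']), M.T@r
    T=np.eye(4);T[:3,:3]=R.from_quat(d['to']).as_matrix();T[:3,3]=d['tp'];T=T@np.array(d['tool_from_camera'])
    return T[:3,3],T[:3,:3]@r
def at(f,uv,z):
    o,r=ray(f,uv); return o+r*(z-o[2])/r[2]
def st():
    s=status.sense(); print({k:np.round(s[k],4).tolist() for k in ('time_s','tool_pos','orientation','joint_pos','wrist_force','width','gripper_force')}); return s
E
python3 - <<'E'
from h import *
a=snap('scene','s0');b=snap('side','d0');c=snap('wrist','w0');st();print(bot.finger_overhang)
for f in('s0','d0','w0'):print(ray(f,(320,200)))
cv2.imwrite('pics/both.png',cv2.resize(np.vstack([a['img'],b['img']])[:,:,::-1],(480*1,600)))
E
```

```text
{'time_s': 0.15, 'tool_pos': [0.1851, -0.6488, 0.2556], 'orientation': [0.9904, 0.1385, -0.0001, -0.0006], 'joint_pos': [1.2092, 0.5764, 0.0248, 1.4377, -0.015, 1.129, -0.0565], 'wrist_force': [-0.4639, 0.3924, 0.2561], 'width': 0.0853, 'gripper_force': 0.0}
0.025
(array([ 1.16632118, -0.15354858,  0.66155087]), array([-0.75483421,  0.12225443, -0.6445628 ]))
(array([0.21590698, 0.49188989, 0.61501127]), array([ 0.40222185, -0.66774451, -0.62660376]))
(array([ 0.25794169, -0.62773959,  0.37232761]), array([-0.26945399, -0.08154225, -0.95966716]))
```

View pics/s0.png

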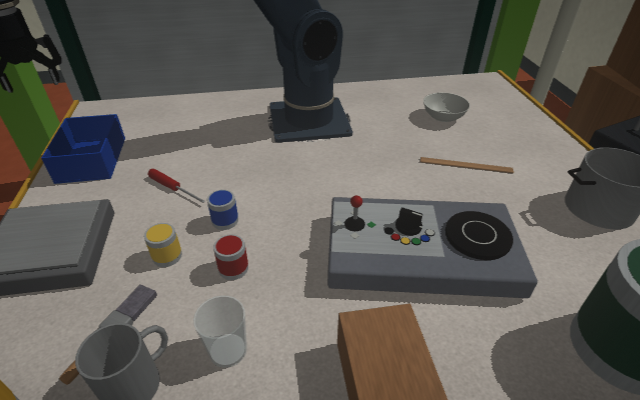

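View pics/d0.png

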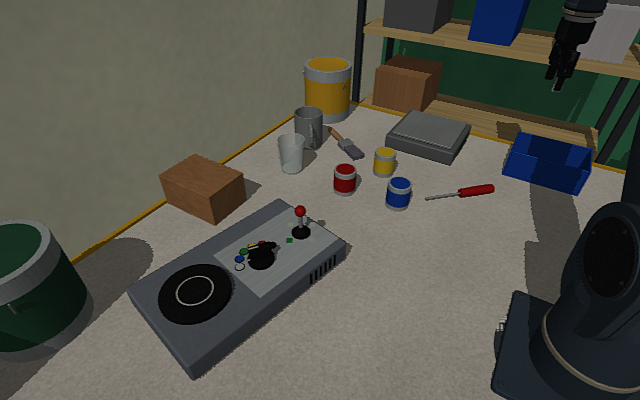

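The scene picture shows the yellow tin near (163,244), blue (222,208), red (231,255), the plate ring near (479,233), the knob near (409,222) and the ball at (356,201). I'll enlarge both areas.

Run:
```python
from h import *
s=cv2.imread('pics/s0.png');d=cv2.imread('pics/d0.png')
f=lambda i,x,y,w,h,k:cv2.resize(i[y:y+h,x:x+w],None,fx=k,fy=k,interpolation=cv2.INTER_CUBIC)
cv2.imwrite('pics/c1.png',np.vstack([f(s,325,185,200,75,4),f(d,150,195,200,75,4)[:,:]]))
cv2.imwrite('pics/c2.png',np.hstack([f(s,135,180,125,110,3.2),f(d,320,140,125,110,3.2)]))
```

```text
(no output)
```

View pics/c1.png

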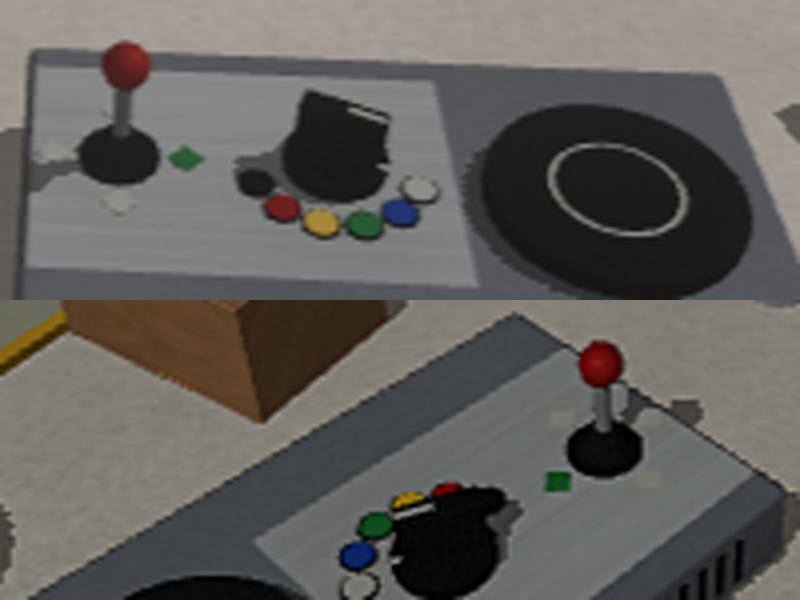

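View pics/c2.png

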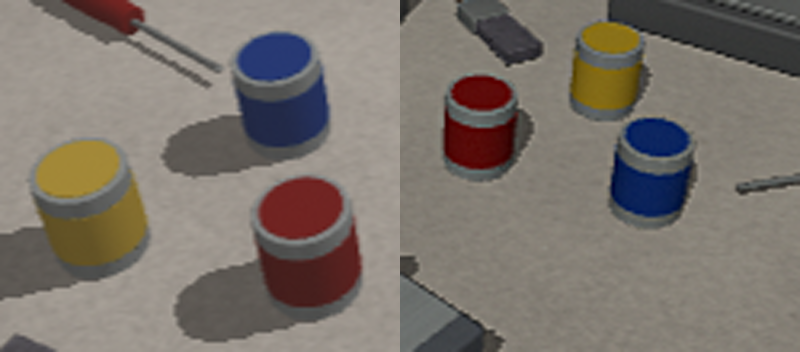

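Run:
```python
from h import *
P={'ring':((479.5,232.5),(195,291),.072),'ball':((356.5,201.5),(300,211),.122),'Y':((159.4,232.5),(385.3,153.1),.07),'B':((220.9,197.8),(400,182.8),.07),'Rd':((230,245),(345.3,169),.07)}
E={}
for k,(a,b,z) in P.items():
    p,q=at('s0',a,z),at('d0',b,z);E[k]=(p+q)/2;print(k,p.round(4),q.round(4))
v=E['ring']-E['ball'];print('dist',np.hypot(*(v[:2]/1)), 'expect',np.hypot(20,245))
ang=np.arctan2(v[1],v[0])-np.arctan2(.245,.02);print('shaker yaw',ang)
c,s=np.cos(ang),np.sin(ang);M=np.array([[c,-s],[s,c]])
o=((E['ring'][:2]-M@[0,.105])+(E['ball'][:2]-M@[-.02,-.14]))/2
kn=o+M@[-.02,-.03];print('origin',o,'knob',kn,'plate',o+M@[0,.105],'stick',o+M@[-.02,-.14])
sh=lambda p:M.T@(p[:2]-kn)
for n,u in dict(white=(430,232),blue=(425.2,238),green=(416.2,241),yel=(405.5,240.5),red=(395.5,236.7),blk=(388.7,230.7)).items():
    w=sh(at('s0',u,.06));print(n,w.round(4),np.hypot(*w),np.arctan2(w[1],w[0]))
for f,u in (('s0',(325+350/4,185+108/4)),('s0',(325+388/4,185+124/4)),('d0',(150+395/4,195+220/4)),('d0',(150+435/4,195+205/4))):
    print('line',f,sh(at(f,u,.1)).round(4))
for f,u in (('s0',(325+385/4,185+167/4)),('d0',(150+395/4,195+258/4))): print('skirt',sh(at(f,u,.07)).round(4))
```

```text
ring [0.6238 0.2536 0.072 ] [0.6195 0.255  0.072 ]
ball [0.5503 0.019  0.122 ] [0.5486 0.0192 0.122 ]
Y [ 0.5225 -0.374   0.07  ] [ 0.5192 -0.3663  0.07  ]
B [ 0.4321 -0.2543  0.07  ] [ 0.4303 -0.2546  0.07  ]
Rd [ 0.5794 -0.2344  0.07  ] [ 0.577 -0.236  0.07 ]
dist 0.24606144953636608 expect 245.81497106563708
shaker yaw -0.21656725635903773
origin [0.59908944 0.15167718] knob [0.57311027 0.12667552] plate [0.62165166 0.25422447] stick [0.54947365 0.01924503]
white [0.0142 0.0415] 0.04382634405888016 1.2409994322162516
blue [0.0319 0.0296] 0.043530861939965436 0.746822327841408
green [0.0414 0.0108] 0.0427803020896416 0.25446186491510936
yel [ 0.0413 -0.0102] 0.04251212436372213 -0.2414017934615133
red [ 0.0318 -0.0291] 0.043081214467444666 -0.7401774350254785
blk [ 0.0154 -0.0415] 0.044227893516576015 -1.2155142465317836
line s0 [0.0006 0.0023]
line s0 [0.0114 0.0196]
line d0 [0.0055 0.02  ]
line d0 [-0.0004  0.0005]
skirt [0.0104 0.0229]
skirt [0.0103 0.0207]
```

The line on the knob points at the white dot, so it has to turn 1.44 rad clockwise. The measured ring-to-ball distance is 246.1 mm against an expected 245.8, and the dots lie at about 43 mm. I'm moving above the yellow tin.

send_rows(
  motion=[
    {"dp": [0.04, -0.0176, 0.003], "rot": [0, 0, 0], "hand": 1},
    {"dp": [0.04, -0.0176, 0.003], "rot": [0, 0, 0], "hand": 1},
    {"dp": [0.04, -0.0176, 0.003], "rot": [0, 0, 0], "hand": 1},
    {"dp": [0.04, -0.0176, 0.003], "rot": [0, 0, 0], "hand": 1},
    {"dp": [0.04, -0.0176, 0.003], "rot": [0, 0, 0], "hand": 1},
    {"dp": [0.04, -0.0176, 0.003], "rot": [0, 0, 0], "hand": 1},
    {"dp": [0.04, -0.0176, 0.003], "rot": [0, 0, 0], "hand": 1},
    {"dp": [0.04, -0.0176, 0.003], "rot": [0, 0, 0], "hand": 1},
    {"dp": [0.04, -0.0176, 0.003], "rot": [0, 0, 0], "hand": 1},
    {"dp": [0.04, -0.0176, 0.003], "rot": [0, 0, 0], "hand": 1},
  ],
)

```text
time_s: 1.15
tool_pos: [0.5226, -0.3688, 0.226]
orientation: [0.99, 0.138, -0.0, -0.0]
wrist_force: [0.9, -0.6, 0.1]
width: 0.0855
gripper_force: 0.0
```

send_rows(
  motion=[
    {"dp": [0, 0, 0], "rot": [0, 0, 0], "hand": 1},
    {"dp": [0, 0, 0], "rot": [0, 0, 0], "hand": 1},
    {"dp": [0, 0, 0], "rot": [0, 0, 0], "hand": 1},
  ],
)

```text
time_s: 1.45
tool_pos: [0.5205, -0.3712, 0.2262]
orientation: [0.99, 0.138, -0.001, 0.0]
wrist_force: [0.3, -1.1, 0.0]
width: 0.0854
gripper_force: 0.0
```

Run:
```python
from h import *
snap('wrist','w1');st()
```

```text
{'time_s': 1.5, 'tool_pos': [0.5203, -0.3715, 0.2263], 'orientation': [0.9905, 0.1374, -0.0004, 0.0002], 'joint_pos': [0.5488, 0.5462, -0.0041, 1.5793, 0.0036, 1.0165, -0.7517], 'wrist_force': [-0.1129, -0.6198, -0.2895], 'width': 0.0853, 'gripper_force': 0.0}
```

View pics/w1.png

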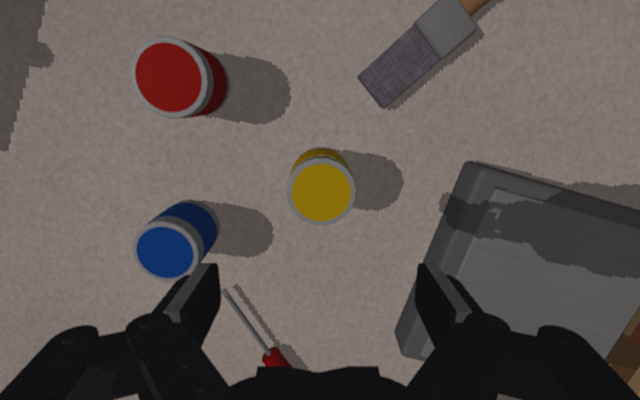

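The wrist view shows the yellow lid centred at (321,191), with both pads about equally far to either side.

Run:
```python
from h import *
p=at('w1',(321.5,191),.07);print(p, at('w1',(168.5,77),.07),at('w1',(167,251),.07))
s=status.sense();print(R.from_quat(s['orientation']).inv().apply(np.r_[p[:2],.045]-s['tool_pos']))
```

```text
[ 0.52465055 -0.37266106  0.07      ] [ 0.57938073 -0.23522195  0.07      ] [ 0.43377523 -0.25519515  0.07      ]
[0.00403769 0.00226873 0.18127998]
```

send_rows(
  motion=[
    {"dp": [0.002, 0.001, 0.025], "rot": [0, 0, 0], "hand": 1},
    {"dp": [0.002, 0.001, 0.03], "rot": [0, 0, 0], "hand": 1},
    {"dp": [0, 0, 0.03], "rot": [0, 0, 0], "hand": 1},
    {"dp": [0, 0, 0.03], "rot": [0, 0, 0], "hand": 1},
    {"dp": [0, 0, 0.025], "rot": [0, 0, 0], "hand": 1},
    {"dp": [0, 0, 0.02], "rot": [0, 0, 0], "hand": 1},
    {"dp": [0, 0, 0.014], "rot": [0, 0, 0], "hand": 1},
    {"dp": [0, 0, 0.006], "rot": [0, 0, 0], "hand": 1},
    {"dp": [0, 0, 0], "rot": [0, 0, 0], "hand": 1},
    {"dp": [0, 0, 0], "rot": [0, 0, 0], "hand": 1},
  ],
)

```text
time_s: 2.5
tool_pos: [0.5262, -0.3716, 0.0472]
orientation: [0.99, 0.138, 0.0, 0.0]
wrist_force: [-0.1, -0.1, -0.4]
width: 0.0852
gripper_force: 0.0
```

send_rows(
  motion=[
    {"dp": [0, 0, 0], "rot": [0, 0, 0], "hand": -1},
    {"dp": [0, 0, 0], "rot": [0, 0, 0], "hand": -1},
    {"dp": [0, 0, 0], "rot": [0, 0, 0], "hand": -1},
    {"dp": [0, 0, 0], "rot": [0, 0, 0], "hand": -1},
    {"dp": [0, 0, 0], "rot": [0, 0, 0], "hand": -1},
    {"dp": [0, 0, 0], "rot": [0, 0, 0], "hand": -1},
    {"dp": [0, 0, 0], "rot": [0, 0, 0], "hand": -1},
    {"dp": [0, 0, 0], "rot": [0, 0, 0], "hand": -1},
  ],
)

```text
time_s: 3.3
tool_pos: [0.5265, -0.3715, 0.0476]
orientation: [0.99, 0.138, 0.001, 0.001]
wrist_force: [-0.0, 0.3, 6.0]
width: 0.0591
gripper_force: 63.8
```

The tin is gripped at 59 mm. I'll lift it and carry it over.

send_rows(
  motion=[
    {"dp": [0, 0, -0.01], "rot": [0, 0, 0], "hand": -1},
    {"dp": [0, 0, -0.02], "rot": [0, 0, 0], "hand": -1},
    {"dp": [0, 0, -0.03], "rot": [0, 0, 0], "hand": -1},
    {"dp": [0, 0, -0.035], "rot": [0, 0, 0], "hand": -1},
    {"dp": [0, 0, -0.035], "rot": [0, 0, 0], "hand": -1},
    {"dp": [0.004, -0.0085, -0.03], "rot": [0, 0, 0], "hand": -1},
    {"dp": [0.008, -0.0176, -0.01], "rot": [0, 0, 0], "hand": -1},
    {"dp": [0.012, -0.026, 0], "rot": [0, 0, 0], "hand": -1},
    {"dp": [0.014, -0.031, 0], "rot": [0, 0, 0], "hand": -1},
    {"dp": [0.014, -0.031, 0], "rot": [0, 0, 0], "hand": -1},
  ],
)

```text
time_s: 4.3
tool_pos: [0.5441, -0.2442, 0.2154]
orientation: [0.99, 0.139, -0.001, -0.001]
wrist_force: [0.3, 0.5, -3.9]
width: 0.0585
gripper_force: 65.3
```

send_rows(
  motion=[
    {"dp": [0.015, -0.032, 0], "rot": [0, 0, 0], "hand": -1},
    {"dp": [0.015, -0.032, 0], "rot": [0, 0, 0], "hand": -1},
    {"dp": [0.015, -0.032, 0], "rot": [0, 0, 0], "hand": -1},
    {"dp": [0.015, -0.032, 0], "rot": [0, 0, 0], "hand": -1},
    {"dp": [0.015, -0.032, 0], "rot": [0, 0, 0], "hand": -1},
    {"dp": [0.015, -0.032, 0], "rot": [0, 0, 0], "hand": -1},
    {"dp": [0.015, -0.032, 0], "rot": [0, 0, 0], "hand": -1},
    {"dp": [0.015, -0.032, 0], "rot": [0, 0, 0], "hand": -1},
    {"dp": [0.015, -0.032, 0], "rot": [0, 0, 0], "hand": -1},
    {"dp": [0.015, -0.032, 0], "rot": [0, 0, 0], "hand": -1},
  ],
)

```text
time_s: 5.3
tool_pos: [0.5997, 0.1045, 0.2153]
orientation: [0.99, 0.139, -0.001, -0.0]
wrist_force: [1.1, -0.7, -3.7]
width: 0.059
gripper_force: 65.3
```

send_rows(
  motion=[
    {"dp": [0.015, -0.032, 0], "rot": [0, 0, 0], "hand": -1},
    {"dp": [0.015, -0.032, 0], "rot": [0, 0, 0], "hand": -1},
    {"dp": [0.013, -0.028, 0], "rot": [0, 0, 0], "hand": -1},
    {"dp": [0.009, -0.02, 0], "rot": [0, 0, 0], "hand": -1},
    {"dp": [0, 0, 0], "rot": [0, 0, 0], "hand": -1},
    {"dp": [0, 0, 0], "rot": [0, 0, 0], "hand": -1},
    {"dp": [0, 0, 0], "rot": [0, 0, 0], "hand": -1},
  ],
)

```text
time_s: 6.0
tool_pos: [0.6202, 0.2224, 0.216]
orientation: [0.99, 0.138, -0.0, 0.001]
wrist_force: [-0.4, 0.1, -3.5]
width: 0.0589
gripper_force: 65.4
```

Run:
```python
from h import *
snap('wrist','w2');s=st()
print(R.from_quat(s['orientation']).inv().apply(np.r_[.6236,.2547,.1196]-s['tool_pos']))
```

```text
{'time_s': 6.05, 'tool_pos': [0.6203, 0.2222, 0.2162], 'orientation': [0.9905, 0.1376, -0.0003, 0.0005], 'joint_pos': [-0.3938, 0.5837, -0.0366, 1.5353, 0.0246, 1.0238, -1.7319], 'wrist_force': [0.2756, -0.0599, -2.9435], 'width': 0.0589, 'gripper_force': 65.374}
[ 0.01206924 -0.03043086  0.09652401]
```

View pics/w2.png

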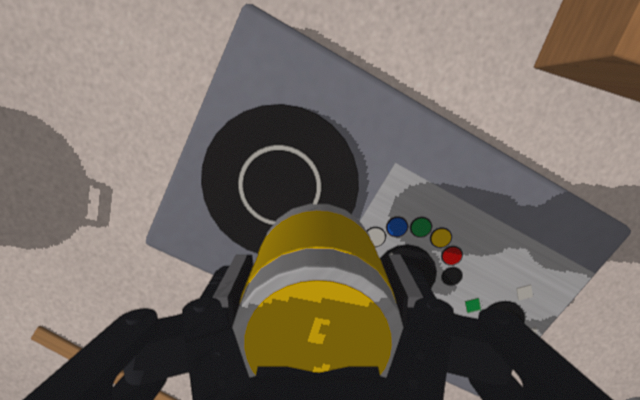

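The tin sits straight in the jaws. The plate ring is centred at (280,185) and the yellow dot is at (441,238).

Run:
```python
from h import *
print(at('w2',(280,185),.072))
yaw=-.2166
for n,u,a in (('w',(375.5,237),1.2),('b',(397,227),.72),('g',(421,227.5),.24),('y',(441,238),-.24),('r',(452,256),-.72),('k',(452,276),-1.2)):
    p=at('w2',u,.06)[:2];print(n,p,p-.044*np.array([np.cos(a+yaw),np.sin(a+yaw)]))
```

```text
[0.6231734  0.25518499 0.072     ]
w [0.59715472 0.16354569] [0.57277011 0.12692069]
b [0.61117754 0.1485414 ] [0.57263585 0.12731551]
g [0.61643896 0.1282519 ] [0.57245101 0.1272224 ]
y [0.61196878 0.10775065] [0.57247628 0.12715021]
r [0.59841153 0.09170655] [0.5723402  0.12715067]
k [0.57974154 0.08395253] [0.57298375 0.12743049]
```

send_rows(
  motion=[
    {"dp": [0.004, -0.01, 0.01], "rot": [0, 0, 0], "hand": -1},
    {"dp": [0.005, -0.011, 0.015], "rot": [0, 0, 0], "hand": -1},
    {"dp": [0.004, -0.0095, 0.02], "rot": [0, 0, 0], "hand": -1},
    {"dp": [0, 0, 0.02], "rot": [0, 0, 0], "hand": -1},
    {"dp": [0, 0, 0.015], "rot": [0, 0, 0], "hand": -1},
    {"dp": [0, 0, 0.009], "rot": [0, 0, 0], "hand": -1},
    {"dp": [0, 0, 0.004], "rot": [0, 0, 0], "hand": -1},
    {"dp": [0, 0, 0], "rot": [0, 0, 0], "hand": -1},
    {"dp": [0, 0, 0], "rot": [0, 0, 0], "hand": -1},
    {"dp": [0, 0, 0], "rot": [0, 0, 0], "hand": -1},
  ],
)

```text
time_s: 7.05
tool_pos: [0.6251, 0.2568, 0.1243]
orientation: [0.99, 0.138, 0.001, -0.0]
wrist_force: [-0.1, -0.0, -3.3]
width: 0.0589
gripper_force: 65.4
```

send_rows(
  motion=[
    {"dp": [-0.001, 0.001, 0.002], "rot": [0, 0, 0], "hand": -1},
    {"dp": [0, 0, 0.001], "rot": [0, 0, 0], "hand": -1},
    {"dp": [0, 0, 0.001], "rot": [0, 0, 0], "hand": -1},
    {"dp": [0, 0, 0], "rot": [0, 0, 0], "hand": -1},
    {"dp": [0, 0, 0], "rot": [0, 0, 0], "hand": -1},
  ],
)

```text
time_s: 7.55
tool_pos: [0.6239, 0.2554, 0.1197]
orientation: [0.99, 0.138, 0.0, 0.0]
wrist_force: [-3.0, -1.1, 3.1]
width: 0.0587
gripper_force: 65.8
```

send_rows(
  motion=[
    {"dp": [0, 0, 0.001], "rot": [0, 0, 0], "hand": -1},
    {"dp": [0, 0, 0], "rot": [0, 0, 0], "hand": -1},
    {"dp": [0, 0, 0], "rot": [0, 0, 0], "hand": -1},
  ],
)

```text
time_s: 7.85
tool_pos: [0.6239, 0.2553, 0.1196]
orientation: [0.99, 0.138, 0.0, -0.0]
wrist_force: [-5.4, -2.8, 11.7]
width: 0.0585
gripper_force: 66.8
```

The tin is down on the plate: the vertical force went from -3 to +12 N. I'm opening the jaws and lifting clear.

send_rows(
  motion=[
    {"dp": [0, 0, 0], "rot": [0, 0, 0], "hand": 0.6},
    {"dp": [0, 0, 0], "rot": [0, 0, 0], "hand": 1},
    {"dp": [0, 0, 0], "rot": [0, 0, 0], "hand": 1},
    {"dp": [0, 0, 0], "rot": [0, 0, 0], "hand": 1},
    {"dp": [0, 0, 0], "rot": [0, 0, 0], "hand": 1},
    {"dp": [0, 0, 0], "rot": [0, 0, 0], "hand": 1},
    {"dp": [0, 0, 0], "rot": [0, 0, 0], "hand": 1},
  ],
)

```text
time_s: 8.55
tool_pos: [0.6239, 0.2555, 0.1183]
orientation: [0.99, 0.138, 0.0, -0.0]
wrist_force: [-0.6, 0.3, -0.0]
width: 0.0853
gripper_force: 0.0
```

send_rows(
  motion=[
    {"dp": [0, 0, -0.01], "rot": [0, 0, 0], "hand": 1},
    {"dp": [0, 0, -0.02], "rot": [0, 0, 0], "hand": 1},
    {"dp": [0, 0, -0.025], "rot": [0, 0, 0], "hand": 1},
    {"dp": [0, 0, -0.025], "rot": [0, 0, 0], "hand": 1},
    {"dp": [0, 0, -0.02], "rot": [0, 0, 0], "hand": 1},
    {"dp": [0, 0, 0], "rot": [0, 0, 0], "hand": 1},
    {"dp": [0, 0, 0], "rot": [0, 0, 0], "hand": 1},
  ],
)

```text
time_s: 9.25
tool_pos: [0.624, 0.2555, 0.219]
orientation: [0.99, 0.138, 0.001, -0.0]
wrist_force: [-0.5, 0.1, -1.0]
width: 0.0853
gripper_force: 0.0
```

Run:
```python
from h import *
snap('wrist','w3');s=st()
a=.983
p=np.array([.5727,.127,.22])
print(R.from_quat(s['orientation']).inv().apply(p-s['tool_pos']))
```

```text
{'time_s': 9.3, 'tool_pos': [0.6235, 0.2554, 0.2181], 'orientation': [0.9904, 0.1385, -0.0002, 0.0001], 'joint_pos': [-0.4369, 0.6038, -0.0369, 1.4899, 0.0241, 1.0488, -1.7722], 'wrist_force': [-0.4193, -0.2538, -0.3314], 'width': 0.0856, 'gripper_force': 0.0}
[-0.08410675  0.10951424 -0.00186757]
```

View pics/w3.png

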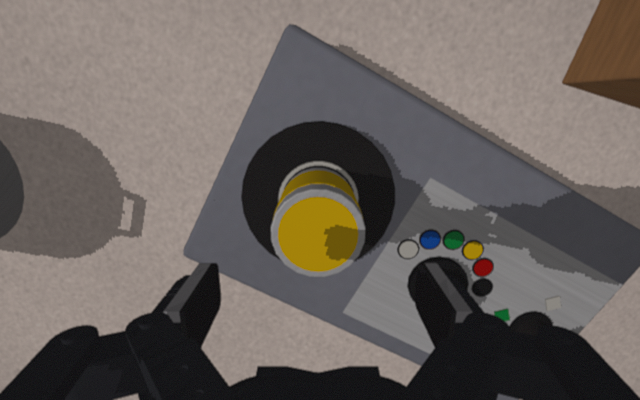

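send_rows(
  motion=[
    {"dp": [-0.0168, 0.0219, 0], "rot": [0, 0, 0], "hand": 1},
    {"dp": [-0.0168, 0.0219, 0], "rot": [0, 0, 0], "hand": 1},
    {"dp": [-0.0168, 0.0219, 0], "rot": [0, 0, 0], "hand": 1},
    {"dp": [-0.0168, 0.0219, 0], "rot": [0, 0, 0], "hand": 1},
    {"dp": [-0.0168, 0.0219, 0], "rot": [0, 0, 0], "hand": 1},
    {"dp": [0, 0, 0], "rot": [0, 0, -0.141], "hand": 1},
    {"dp": [0, 0, 0], "rot": [0, 0, -0.141], "hand": 1},
    {"dp": [0, 0, 0], "rot": [0, 0, -0.141], "hand": 1},
    {"dp": [0, 0, 0], "rot": [0, 0, -0.141], "hand": 1},
    {"dp": [0, 0, 0], "rot": [0, 0, -0.141], "hand": 1},
  ],
)

```text
time_s: 10.3
tool_pos: [0.5725, 0.1269, 0.2172]
orientation: [0.88, 0.474, -0.001, -0.0]
wrist_force: [-0.5, -0.5, 0.5]
width: 0.0854
gripper_force: 0.0
```

send_rows(
  motion=[
    {"dp": [0, 0, 0], "rot": [0, 0, 0], "hand": 1},
    {"dp": [0, 0, 0], "rot": [0, 0, 0], "hand": 1},
    {"dp": [0, 0, 0], "rot": [0, 0, 0], "hand": 1},
  ],
)

```text
time_s: 10.6
tool_pos: [0.5729, 0.1271, 0.2179]
orientation: [0.882, 0.47, -0.0, -0.0]
wrist_force: [-0.1, 0.2, 0.4]
width: 0.0852
gripper_force: 0.0
```

Run:
```python
from h import *
print('tin',at('w3',(318,234),.142))
snap('wrist','w4');s=st();q=s['orientation'];print('yaw',2*np.arctan2(q[1],q[0]))
p=np.array([.5727,.127,.088])
print(R.from_quat(q).inv().apply(p-s['tool_pos']))
```

```text
tin [0.62101135 0.25510037 0.142     ]
{'time_s': 10.65, 'tool_pos': [0.573, 0.1271, 0.218], 'orientation': [0.8823, 0.4708, -0.0002, -0.0], 'joint_pos': [-0.1477, 0.4853, -0.2283, 1.7243, 0.1305, 0.9472, -1.0174], 'wrist_force': [-0.0214, -0.0992, 0.4624], 'width': 0.0854, 'gripper_force': 0.0}
yaw 0.9803209545596638
[-2.20224233e-04 -1.24575070e-04  1.30048702e-01]
```

View pics/w4.png

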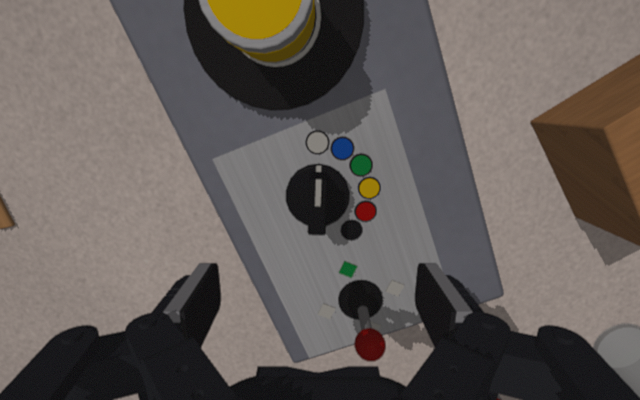

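The yellow tin is within 2 mm of the plate centre. The knob bar is lined up with the jaws at (318,193), pointing at the white dot. I'm descending and closing.

send_rows(
  motion=[
    {"dp": [0, 0, 0.015], "rot": [0, 0, 0], "hand": 1},
    {"dp": [0, 0, 0.025], "rot": [0, 0, 0], "hand": 1},
    {"dp": [0, 0, 0.025], "rot": [0, 0, 0], "hand": 1},
    {"dp": [0, 0, 0.025], "rot": [0, 0, 0], "hand": 1},
    {"dp": [0, 0, 0.015], "rot": [0, 0, 0], "hand": 1},
    {"dp": [0, 0, 0.009], "rot": [0, 0, 0], "hand": 1},
    {"dp": [0, 0, 0], "rot": [0, 0, 0], "hand": 1},
    {"dp": [0, 0, 0], "rot": [0, 0, 0], "hand": 1},
  ],
)

```text
time_s: 11.45
tool_pos: [0.5734, 0.1273, 0.1048]
orientation: [0.882, 0.472, 0.0, 0.0]
wrist_force: [-0.2, -0.6, -0.0]
width: 0.0853
gripper_force: 0.0
```

send_rows(
  motion=[
    {"dp": [0, 0, 0], "rot": [0, 0, 0], "hand": -1},
    {"dp": [0, 0, 0], "rot": [0, 0, 0], "hand": -1},
    {"dp": [0, 0, 0], "rot": [0, 0, 0], "hand": -1},
    {"dp": [0, 0, 0], "rot": [0, 0, 0], "hand": -1},
    {"dp": [0, 0, 0], "rot": [0, 0, 0], "hand": -1},
    {"dp": [0, 0, 0], "rot": [0, 0, 0], "hand": -1},
    {"dp": [0, 0, 0], "rot": [0, 0, 0], "hand": -1},
    {"dp": [0, 0, 0], "rot": [0, 0, 0], "hand": -1},
    {"dp": [0, 0, 0], "rot": [0, 0, 0], "hand": -1},
    {"dp": [0, 0, 0], "rot": [0, 0, 0], "hand": -1},
  ],
)

```text
time_s: 12.45
tool_pos: [0.5728, 0.1273, 0.1047]
orientation: [0.882, 0.472, -0.0, -0.0]
wrist_force: [-2.2, 0.4, 5.3]
width: 0.0125
gripper_force: 58.5
```

The bar is gripped. I'm turning 1.44 rad clockwise, in 12 rows of +0.12 about tool z.

send_rows(
  motion=[
    {"dp": [0, 0, 0], "rot": [0, 0, 0.12], "hand": -1},
    {"dp": [0, 0, 0], "rot": [0, 0, 0.12], "hand": -1},
    {"dp": [0, 0, 0], "rot": [0, 0, 0.12], "hand": -1},
    {"dp": [0, 0, 0], "rot": [0, 0, 0.12], "hand": -1},
    {"dp": [0, 0, 0], "rot": [0, 0, 0.12], "hand": -1},
    {"dp": [0, 0, 0], "rot": [0, 0, 0.12], "hand": -1},
  ],
)

```text
time_s: 13.05
tool_pos: [0.573, 0.1269, 0.1047]
orientation: [0.992, 0.129, -0.0, 0.0]
wrist_force: [-2.7, -0.8, 4.1]
width: 0.0127
gripper_force: 58.5
```

send_rows(
  motion=[
    {"dp": [0, 0, 0], "rot": [0, 0, 0.12], "hand": -1},
    {"dp": [0, 0, 0], "rot": [0, 0, 0.12], "hand": -1},
    {"dp": [0, 0, 0], "rot": [0, 0, 0.12], "hand": -1},
    {"dp": [0, 0, 0], "rot": [0, 0, 0.12], "hand": -1},
    {"dp": [0, 0, 0], "rot": [0, 0, 0.12], "hand": -1},
    {"dp": [0, 0, 0], "rot": [0, 0, 0.12], "hand": -1},
    {"dp": [0, 0, 0], "rot": [0, 0, 0], "hand": -1},
    {"dp": [0, 0, 0], "rot": [0, 0, 0], "hand": -1},
    {"dp": [0, 0, 0], "rot": [0, 0, 0], "hand": -1},
  ],
)

```text
time_s: 13.95
tool_pos: [0.573, 0.1266, 0.1047]
orientation: [0.974, -0.227, -0.0, 0.0]
wrist_force: [-2.7, -2.0, 5.2]
width: 0.0126
gripper_force: 58.7
```

Run:
```python
from h import *
s=st();q=s['orientation'];print('yaw',2*np.arctan2(q[1],q[0]))
```

```text
{'time_s': 13.95, 'tool_pos': [0.573, 0.1266, 0.1047], 'orientation': [0.974, -0.2265, -0.0, 0.0003], 'joint_pos': [-0.436, 0.6305, 0.2172, 1.8526, -0.2026, 0.6802, -2.1289], 'wrist_force': [-2.6971, -1.9661, 5.1944], 'width': 0.0126, 'gripper_force': 58.7108}
yaw -0.45700059800376774
```

send_rows(
  motion=[
    {"dp": [0, 0, 0], "rot": [0, 0, 0], "hand": 1},
    {"dp": [0, 0, 0], "rot": [0, 0, 0], "hand": 1},
    {"dp": [0, 0, 0], "rot": [0, 0, 0], "hand": 1},
    {"dp": [0, 0, 0], "rot": [0, 0, 0], "hand": 1},
    {"dp": [0, 0, 0], "rot": [0, 0, 0], "hand": 1},
    {"dp": [0, 0, 0], "rot": [0, 0, 0], "hand": 1},
    {"dp": [0, 0, -0.015], "rot": [0, 0, 0], "hand": 1},
    {"dp": [0, 0, -0.03], "rot": [0, 0, 0], "hand": 1},
    {"dp": [0, 0, -0.035], "rot": [0, 0, 0], "hand": 1},
    {"dp": [0, 0, -0.035], "rot": [0, 0, 0], "hand": 1},
  ],
)

```text
time_s: 14.95
tool_pos: [0.5728, 0.127, 0.2204]
orientation: [0.974, -0.227, -0.0, 0.0]
wrist_force: [1.1, -0.2, -0.1]
width: 0.0855
gripper_force: 0.0
```

send_rows(
  motion=[
    {"dp": [0, 0, 0], "rot": [0, 0, -0.139], "hand": 1},
    {"dp": [0, 0, 0], "rot": [0, 0, -0.139], "hand": 1},
    {"dp": [0, 0, 0], "rot": [0, 0, -0.139], "hand": 1},
    {"dp": [0, 0, 0], "rot": [0, 0, -0.139], "hand": 1},
    {"dp": [0, 0, 0], "rot": [0, 0, -0.139], "hand": 1},
    {"dp": [0, 0, 0], "rot": [0, 0, -0.139], "hand": 1},
    {"dp": [0, 0, 0], "rot": [0, 0, -0.139], "hand": 1},
    {"dp": [0, 0, 0], "rot": [0, 0, -0.139], "hand": 1},
    {"dp": [0, 0, 0], "rot": [0, 0, -0.139], "hand": 1},
    {"dp": [0, 0, 0], "rot": [0, 0, -0.139], "hand": 1},
  ],
)

```text
time_s: 15.95
tool_pos: [0.573, 0.127, 0.2193]
orientation: [0.892, 0.452, -0.0, 0.0]
wrist_force: [-0.3, 0.0, -1.0]
width: 0.0857
gripper_force: 0.0
```

send_rows(
  motion=[
    {"dp": [0, 0, 0], "rot": [0, 0, -0.14], "hand": 1},
    {"dp": [0, 0, 0], "rot": [0, 0, -0.14], "hand": 1},
    {"dp": [0, 0, 0], "rot": [0, 0, -0.14], "hand": 1},
    {"dp": [0, 0, 0], "rot": [0, 0, 0], "hand": 1},
    {"dp": [0, 0, 0], "rot": [0, 0, 0], "hand": 1},
  ],
)

```text
time_s: 16.45
tool_pos: [0.5731, 0.1269, 0.2193]
orientation: [0.781, 0.624, -0.0, -0.0]
wrist_force: [1.1, 0.2, 0.1]
width: 0.0856
gripper_force: 0.0
```

Run:
```python
from h import *
snap('wrist','w5');s=st();q=s['orientation'];print('yaw',2*np.arctan2(q[1],q[0]))
p=np.array([.5495,.0192,.116])
print(R.from_quat(q).inv().apply(p-s['tool_pos']))
```

```text
{'time_s': 16.5, 'tool_pos': [0.5731, 0.127, 0.2193], 'orientation': [0.7811, 0.6244, -0.0, -0.0], 'joint_pos': [-0.148, 0.484, -0.2272, 1.7229, 0.1292, 0.9494, -0.6475], 'wrist_force': [0.0319, 0.0905, 0.9179], 'width': 0.0858, 'gripper_force': 0.0}
yaw 1.348722926562554
[-0.11035421  0.0007319   0.10327216]
```

View pics/w5.png

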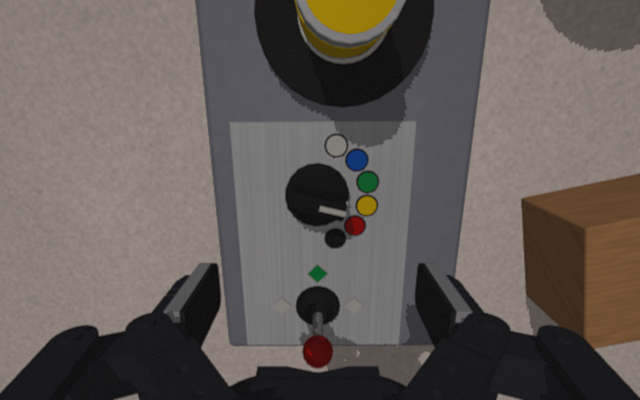

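The knob line (320,208)→(346,213) now points at the yellow dot, and the ball is at (318,351). I'm moving over the stick.

send_rows(
  motion=[
    {"dp": [-0.022, 0, 0], "rot": [0, 0, 0], "hand": 1},
    {"dp": [-0.022, 0, 0], "rot": [0, 0, 0], "hand": 1},
    {"dp": [-0.022, 0, 0], "rot": [0, 0, 0], "hand": 1},
    {"dp": [-0.022, 0.001, 0], "rot": [0, 0, 0], "hand": 1},
    {"dp": [-0.022, 0, 0], "rot": [0, 0, 0], "hand": 1},
    {"dp": [0, 0, 0.02], "rot": [0, 0, 0], "hand": 1},
    {"dp": [0, 0, 0.025], "rot": [0, 0, 0], "hand": 1},
    {"dp": [0, 0, 0.025], "rot": [0, 0, 0], "hand": 1},
    {"dp": [0, 0, 0.015], "rot": [0, 0, 0], "hand": 1},
    {"dp": [0, 0, 0.008], "rot": [0, 0, 0], "hand": 1},
  ],
)

```text
time_s: 17.5
tool_pos: [0.5497, 0.0195, 0.125]
orientation: [0.781, 0.625, -0.001, -0.0]
wrist_force: [0.7, 0.4, 0.2]
width: 0.085
gripper_force: 0.0
```

send_rows(
  motion=[
    {"dp": [0, 0, 0], "rot": [0, 0, 0], "hand": 1},
    {"dp": [0, 0, 0], "rot": [0, 0, 0], "hand": 1},
    {"dp": [0, 0, 0], "rot": [0, 0, 0], "hand": 1},
  ],
)

```text
time_s: 17.8
tool_pos: [0.5509, 0.0196, 0.1272]
orientation: [0.78, 0.626, 0.001, 0.0]
wrist_force: [0.1, 0.2, -0.5]
width: 0.0854
gripper_force: 0.0
```

Run:
```python
from h import *
print(at('w5',(318,351),.122));st()
```

```text
[0.55001784 0.02109109 0.122     ]
{'time_s': 17.8, 'tool_pos': [0.5509, 0.0196, 0.1272], 'orientation': [0.78, 0.6258, 0.0006, 0.0005], 'joint_pos': [0.0133, 0.548, -0.2, 1.9174, 0.1635, 0.6901, -0.503], 'wrist_force': [0.0507, 0.2439, -0.4584], 'width': 0.0854, 'gripper_force': 0.0}
```

Good agreement with the ball. Now I'm closing.

send_rows(
  motion=[
    {"dp": [0, 0, 0], "rot": [0, 0, 0], "hand": -1},
    {"dp": [0, 0, 0], "rot": [0, 0, 0], "hand": -1},
    {"dp": [0, 0, 0], "rot": [0, 0, 0], "hand": -1},
    {"dp": [0, 0, 0], "rot": [0, 0, 0], "hand": -1},
    {"dp": [0, 0, 0], "rot": [0, 0, 0], "hand": -1},
    {"dp": [0, 0, 0], "rot": [0, 0, 0], "hand": -1},
    {"dp": [0, 0, 0], "rot": [0, 0, 0], "hand": -1},
    {"dp": [0, 0, 0], "rot": [0, 0, 0], "hand": -1},
    {"dp": [0, 0, 0], "rot": [0, 0, 0], "hand": -1},
  ],
)

```text
time_s: 18.7
tool_pos: [0.5504, 0.0196, 0.1266]
orientation: [0.78, 0.626, 0.0, 0.0]
wrist_force: [-0.4, -1.0, 5.2]
width: 0.0211
gripper_force: 58.4
```

send_rows(
  motion=[
    {"dp": [0.0036, 0, 0.0001], "rot": [0, 0, 0], "hand": -1},
    {"dp": [0.0036, 0, 0.0003], "rot": [0, 0, 0], "hand": -1},
    {"dp": [0.0036, 0, 0.0005], "rot": [0, 0, 0], "hand": -1},
    {"dp": [0.0036, 0, 0.0007], "rot": [0, 0, 0], "hand": -1},
    {"dp": [0.0036, 0, 0.001], "rot": [0, 0, 0], "hand": -1},
    {"dp": [0.0034, 0, 0.0011], "rot": [0, 0, 0], "hand": -1},
    {"dp": [0, 0, 0], "rot": [0, 0, 0], "hand": -1},
    {"dp": [0, 0, 0], "rot": [0, 0, 0], "hand": -1},
    {"dp": [0, 0, 0], "rot": [0, 0, 0], "hand": -1},
  ],
)

```text
time_s: 19.6
tool_pos: [0.555, 0.0388, 0.1228]
orientation: [0.78, 0.625, -0.001, 0.001]
wrist_force: [-0.5, -5.1, 5.7]
width: 0.0213
gripper_force: 59.7
```

Run:
```python
from h import *
s=snap('scene','s1')['img'];d=snap('side','d1')['img'];st()
f=lambda i,x,y,w,h,k:cv2.resize(i[y:y+h,x:x+w,::-1],None,fx=k,fy=k,interpolation=cv2.INTER_CUBIC)
cv2.imwrite('pics/c3.png',np.vstack([f(s,325,160,200,75,4),f(d,150,170,200,75,4)]))
```

```text
{'time_s': 19.7, 'tool_pos': [0.555, 0.0387, 0.1228], 'orientation': [0.7803, 0.6254, -0.0006, 0.0007], 'joint_pos': [-0.0253, 0.5604, -0.1948, 1.907, 0.1653, 0.6898, -0.5383], 'wrist_force': [-0.2693, -5.7135, 6.0895], 'width': 0.0209, 'gripper_force': 59.7084}
```

View pics/c3.png

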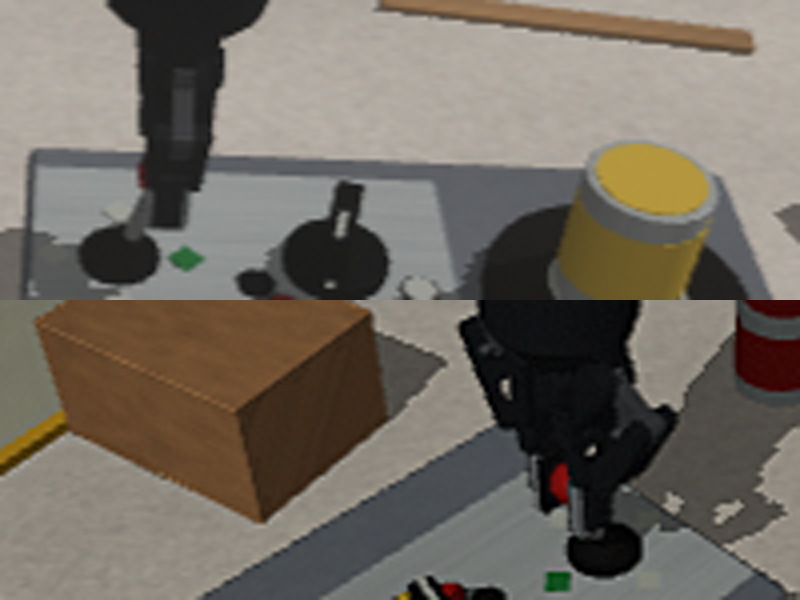

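The stick leans towards the green diamond at roughly 0.29 rad, judging by the ball's left edge at (140,177) in the crop. The tin stands well and the knob is at yellow. I'm adding 4 mm for margin, then holding.

send_rows(
  motion=[
    {"dp": [0.002, 0, 0.0007], "rot": [0, 0, 0], "hand": -1},
    {"dp": [0.002, 0, 0.0007], "rot": [0, 0, 0], "hand": -1},
    {"dp": [0, 0, 0], "rot": [0, 0, 0], "hand": -1},
    {"dp": [0, 0, 0], "rot": [0, 0, 0], "hand": -1},
    {"dp": [0, 0, 0], "rot": [0, 0, 0], "hand": -1},
    {"dp": [0, 0, 0], "rot": [0, 0, 0], "hand": -1},
    {"dp": [0, 0, 0], "rot": [0, 0, 0], "hand": -1},
    {"dp": [0, 0, 0], "rot": [0, 0, 0], "hand": -1},
    {"dp": [0, 0, 0], "rot": [0, 0, 0], "hand": -1},
    {"dp": [0, 0, 0], "rot": [0, 0, 0], "hand": -1},
  ],
)

```text
time_s: 20.7
tool_pos: [0.5557, 0.0424, 0.1214]
orientation: [0.78, 0.625, -0.001, 0.001]
wrist_force: [-0.7, -5.9, 5.2]
width: 0.021
gripper_force: 60.1
```

send_rows(
  motion=[
    {"dp": [0, 0, 0], "rot": [0, 0, 0], "hand": -1},
    {"dp": [0, 0, 0], "rot": [0, 0, 0], "hand": -1},
    {"dp": [0, 0, 0], "rot": [0, 0, 0], "hand": -1},
    {"dp": [0, 0, 0], "rot": [0, 0, 0], "hand": -1},
    {"dp": [0, 0, 0], "rot": [0, 0, 0], "hand": -1},
    {"dp": [0, 0, 0], "rot": [0, 0, 0], "hand": -1},
    {"dp": [0, 0, 0], "rot": [0, 0, 0], "hand": -1},
    {"dp": [0, 0, 0], "rot": [0, 0, 0], "hand": -1},
    {"dp": [0, 0, 0], "rot": [0, 0, 0], "hand": -1},
    {"dp": [0, 0, 0], "rot": [0, 0, 0], "hand": -1},
  ],
)

```text
time_s: 21.7
tool_pos: [0.5558, 0.0424, 0.1214]
orientation: [0.78, 0.625, -0.001, 0.001]
wrist_force: [-0.8, -5.7, 5.4]
width: 0.0209
gripper_force: 60.1
```

Run:
```python
from h import *
st();s=snap('scene','s2')['img']
# red ball visible pixels & left edge
for f in('s0','s2'):
    i=cv2.imread(f'pics/{f}.png').astype(int)[190:215,335:385]
    m=(i[:,:,2]>90)&(i[:,:,1]<80)&(i[:,:,0]<80);y,x=np.nonzero(m);print(f,x.min()+335,x.max()+335,y.min()+190,y.max()+190,m.sum())
```

```text
{'time_s': 21.7, 'tool_pos': [0.5558, 0.0424, 0.1214], 'orientation': [0.7804, 0.6253, -0.0007, 0.0008], 'joint_pos': [-0.0327, 0.5637, -0.1936, 1.9053, 0.1657, 0.6884, -0.5452], 'wrist_force': [-0.7879, -5.7431, 5.3517], 'width': 0.0209, 'gripper_force': 60.0778}
s0 353 362 196 204 55
s2 361 361 203 205 2
```

Held for over 2 s, with TCP travel of 23 mm (about 0.37 rad) and a steady spring force. I'm releasing, then lifting away once the stick has settled.

send_rows(
  motion=[
    {"dp": [0, 0, 0], "rot": [0, 0, 0], "hand": 1},
    {"dp": [0, 0, 0], "rot": [0, 0, 0], "hand": 1},
    {"dp": [0, 0, 0], "rot": [0, 0, 0], "hand": 1},
    {"dp": [0, 0, 0], "rot": [0, 0, 0], "hand": 1},
    {"dp": [0, 0, 0], "rot": [0, 0, 0], "hand": 1},
    {"dp": [0, 0, 0], "rot": [0, 0, 0], "hand": 1},
    {"dp": [0, 0, 0], "rot": [0, 0, 0], "hand": 1},
    {"dp": [0, 0, -0.015], "rot": [0, 0, 0], "hand": 1},
    {"dp": [0, 0, -0.03], "rot": [0, 0, 0], "hand": 1},
    {"dp": [0, 0, -0.04], "rot": [0, 0, 0], "hand": 1},
  ],
)

```text
time_s: 22.75
tool_pos: [0.5547, 0.0442, 0.2058]
orientation: [0.78, 0.626, -0.001, -0.001]
wrist_force: [1.1, -0.1, 0.1]
width: 0.0853
gripper_force: 0.0
```

send_rows(
  motion=[
    {"dp": [0, 0, -0.04], "rot": [0, 0, 0], "hand": 1},
    {"dp": [-0.02, 0, -0.03], "rot": [0, 0, 0], "hand": 1},
    {"dp": [-0.04, 0, 0], "rot": [0, 0, 0], "hand": 1},
    {"dp": [-0.04, 0, 0], "rot": [0, 0, 0], "hand": 1},
    {"dp": [-0.02, 0, 0], "rot": [0, 0, 0], "hand": 1},
    {"dp": [0, 0, 0], "rot": [0, 0, 0], "hand": 1},
    {"dp": [0, 0, 0], "rot": [0, 0, 0], "hand": 1},
    {"dp": [0, 0, 0], "rot": [0, 0, 0], "hand": 1},
  ],
)

```text
time_s: 23.55
tool_pos: [0.5301, -0.0715, 0.2762]
orientation: [0.779, 0.627, 0.0, -0.0]
wrist_force: [0.2, -0.2, 0.2]
width: 0.0854
gripper_force: 0.0
```

Run:
```python
from h import *
st();s=snap('scene','s3')['img']
cv2.imwrite('pics/c4.png',cv2.resize(s[170:300,130:530,::-1],None,fx=2,fy=2,interpolation=cv2.INTER_CUBIC))
```

```text
{'time_s': 23.55, 'tool_pos': [0.5301, -0.0715, 0.2762], 'orientation': [0.7793, 0.6266, 0.0003, -0.0003], 'joint_pos': [0.1932, 0.3524, -0.2038, 1.7731, 0.081, 1.0241, -0.2568], 'wrist_force': [0.2493, -0.2067, 0.1891], 'width': 0.0854, 'gripper_force': 0.0}
```

View pics/c4.png

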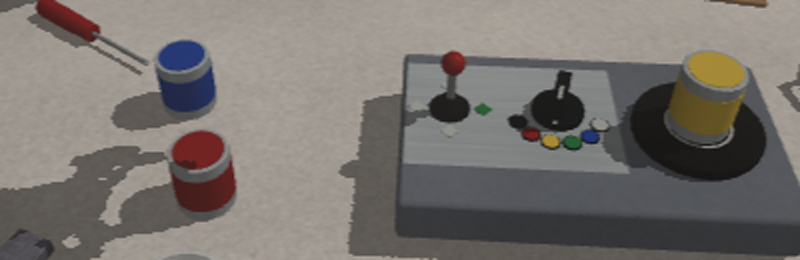

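The stick is upright again (ball back at its start pixel, 356,201). The tin stands on the plate, the knob is at yellow, and the blue and red tins are unmoved. Handing in.

```bash
python3 -c "
from station import bot
print(bot.hand_in())"
```

```text
the job is handed in; nothing more can be done
None
```

I handed the job in at about 23.6 s with the yellow tin upright and released about 2 mm from the plate centre, the knob at yellow, the stick held over for about 2 s (tilt estimated at 0.35 rad) and back at centre, and the blue and red tins unmoved; the judge returned no verdict.

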